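Put the finishing jars away in the slide-out crate

TASK

Pull the divided crate all the way out of the low cabinet by its handle, set the amber jar, the white bottle and the metal tin from the bench gently upright into its empty cells, one to a cell, and then push the crate fully home with everything standing in it. Do not drop or tip over any of the containers, those already in the crate included, and leave the mallet where it lies.

Things in the scene. Friction and masses are not known exactly. Their poses are not given: they have to be found in the camera images.
- jar_mid (a point): Amber glass jar with a black screw cap, 68 mm tall; body 44 mm in diameter up to 36 mm high, cap 30 mm in diameter over the top 26 mm. Loose, upright on the bench at first. Point on its axis, half-way up (34 mm above its base); z up along its axis.
- bottle_mid (a point): Small white plastic bottle with a narrow grey cap, 72 mm tall; body 40 mm in diameter up to 38 mm high, cap 24 mm in diameter over the top 26 mm. Loose, upright on the bench at first. Point on its axis, half-way up (36 mm above its base); z up along its axis.
- tin_mid (a point): Squat metal tin with a knobbed lid, 60 mm tall; body and lid 48 to 50 mm in diameter up to 35 mm high, wooden knob 26 mm in diameter over the top 25 mm. Loose, upright on the bench at first. Point on its axis, half-way up (30 mm above its base); z up along its axis.
- stored_jar_mid (a point): A second amber jar, exactly like the first, loose in the crate from the start, in the front middle or rear left cell. Point on its axis, 34 mm above its base.
- stored_tin_mid (a point): A second metal tin, exactly like the first, loose in the crate from the start, in the other of the front middle and rear left cells. Point on its axis, 30 mm above its base.
- crate (a joint): How far the divided crate is slid out of the low wooden cabinet, in m: 0 fully home (so it starts), 0.13 fully out, at its stop. It slides along the cabinet's own -x, with about 1.5 N of friction plus 6 N per m/s, and stays where it is left. The cabinet is fixed, 214 mm wide, 140 mm deep and 106 mm high, its open front towards the robot. A fixed steel stake on a round base, 88 mm high, stands well to the right of it.
- crate_handle (a point): Middle of the dark handle bar on the crate's front: round, 10 mm thick, 100 mm long along y, 45 mm in front of the front panel and 98 mm above the table, on two sloping legs at its ends; can be pinched from above across x. x points into the cabinet (the crate slides out along -x), y left, z up. Front panel 8 mm thick, 206 mm wide, its top 80 mm above the table.
- cell_front_left (a point): Centre of the floor of the crate's front left cell (empty at first), 15 mm above the table; moves with the crate, axes as the handle's. Cells are 56 by 56 mm inside, 61 mm apart; dividers, side walls and back wall are 5 mm thick and rise 36 mm above the cell floor. Front is the row nearer the robot, left is +y.
- cell_front_mid (a point): Centre of the floor of the crate's front middle cell (holds a stored jar or tin from the start), 15 mm above the table; moves with the crate, axes as the handle's. Cells are 56 by 56 mm inside, 61 mm apart; dividers, side walls and back wall are 5 mm thick and rise 36 mm above the cell floor. Front is the row nearer the robot, left is +y.
- cell_front_right (a point): Centre of the floor of the crate's front right cell (empty at first), 15 mm above the table; moves with the crate, axes as the handle's. Cells are 56 by 56 mm inside, 61 mm apart; dividers, side walls and back wall are 5 mm thick and rise 36 mm above the cell floor. Front is the row nearer the robot, left is +y.
- cell_rear_left (a point): Centre of the floor of the crate's rear left cell (holds a stored jar or tin from the start), 15 mm above the table; moves with the crate, axes as the handle's. Cells are 56 by 56 mm inside, 61 mm apart; dividers, side walls and back wall are 5 mm thick and rise 36 mm above the cell floor. Front is the row nearer the robot, left is +y.
- cell_rear_mid (a point): Centre of the floor of the crate's rear middle cell (empty at first), 15 mm above the table; moves with the crate, axes as the handle's. Cells are 56 by 56 mm inside, 61 mm apart; dividers, side walls and back wall are 5 mm thick and rise 36 mm above the cell floor. Front is the row nearer the robot, left is +y.
- cell_rear_right (a point): Centre of the floor of the crate's rear right cell (empty at first), 15 mm above the table; moves with the crate, axes as the handle's. Cells are 56 by 56 mm inside, 61 mm apart; dividers, side walls and back wall are 5 mm thick and rise 36 mm above the cell floor. Front is the row nearer the robot, left is +y.
- mallet: Mallet with a wooden handle and white faces, 290 mm long, lying loose on the bench on the right; origin below the middle of the handle, head towards its +x. A bystander.
- valet_tray: Black shallow tray of punches, 200 x 240 x 25 mm, fixed to the bench on the far left; origin under its centre. A bystander.
There are look-alikes about, which are no part of the job. What is shaped like the part that bears tin_mid but blue, red or turquoise is not meant.

How it is judged:
On the way, in this order (a step that is already met when the one before it is completed fails the run):
1. the crate is pulled out, to within 10 mm of its stop (value of joint crate above 0.12 m), for 0.2 s.
2. the jar, bottle and tin each stand in a cell of the pulled-out crate, let go (value of joint crate above 0.1 m and x of jar_mid in the frame of cell_front_mid between -0.014 and 0.075 m and y of jar_mid in the frame of cell_front_mid between -0.075 and 0.075 m and z of jar_mid in the frame of cell_front_mid below 0.04 m and angle between each of jar_mid, bottle_mid, tin_mid's own z axis and vertical below 0.15 rad and x of bottle_mid in the frame of cell_front_mid between -0.014 and 0.075 m and y of bottle_mid in the frame of cell_front_mid between -0.075 and 0.075 m and z of bottle_mid in the frame of cell_front_mid below 0.042 m and x of tin_mid in the frame of cell_front_mid between -0.014 and 0.075 m and y of tin_mid in the frame of cell_front_mid between -0.075 and 0.075 m and z of tin_mid in the frame of cell_front_mid below 0.036 m and contact force between the fingers and jar below 0.2 N and contact force between the fingers and bottle below 0.2 N and contact force between the fingers and tin below 0.2 N), for 0.2 s.
At the end, for the whole second after the job is handed in: The crate is home (within 5 mm) and all five containers stand in its cells, one to a cell: on the floor (within 6 mm; the dividers then keep them one to a cell), inside the outer walls, upright within 0.15 rad, at rest (value of joint crate below 0.005 m and x of jar_mid in the frame of cell_front_mid between -0.014 and 0.075 m and y of jar_mid in the frame of cell_front_mid between -0.075 and 0.075 m and z of each of jar_mid, stored_jar_mid in the frame of cell_front_mid below 0.04 m and angle between each of jar_mid, bottle_mid, tin_mid, stored_jar_mid, stored_tin_mid's own z axis and vertical below 0.15 rad and x of bottle_mid in the frame of cell_front_mid between -0.014 and 0.075 m and y of bottle_mid in the frame of cell_front_mid between -0.075 and 0.075 m and z of bottle_mid in the frame of cell_front_mid below 0.042 m and x of tin_mid in the frame of cell_front_mid between -0.014 and 0.075 m and y of tin_mid in the frame of cell_front_mid between -0.075 and 0.075 m and z of each of tin_mid, stored_tin_mid in the frame of cell_front_mid below 0.036 m and x of stored_jar_mid in the frame of cell_front_mid between -0.014 and 0.075 m and y of stored_jar_mid in the frame of cell_front_mid between -0.075 and 0.075 m and x of stored_tin_mid in the frame of cell_front_mid between -0.014 and 0.075 m and y of stored_tin_mid in the frame of cell_front_mid between -0.075 and 0.075 m and linear speed of each of jar, bottle, tin, stored_jar, stored_tin below 0.02 m/s); the robot touches nothing.
It fails at once if a container is tipped over (leans more than 0.8 rad) (angle between any of jar_mid, bottle_mid, tin_mid, stored_jar_mid, stored_tin_mid's own z axis and vertical above 0.8 rad).
It fails at once if a container is dropped (falls freely at over 0.7 m/s, about 25 mm of fall) ((linear speed of jar above 0.7 m/s and contact force between jar and anything else below 0.05 N) or (linear speed of bottle above 0.7 m/s and contact force between bottle and anything else below 0.05 N) or (linear speed of tin above 0.7 m/s and contact force between tin and anything else below 0.05 N) or (linear speed of stored_jar above 0.7 m/s and contact force between stored_jar and anything else below 0.05 N) or (linear speed of stored_tin above 0.7 m/s and contact force between stored_tin and anything else below 0.05 N)).
It fails at once if the mallet is moved by more than 30 mm (distance of mallet from where it was at the start of the episode above 0.03 m).
It also fails if it takes over 72 s, if anything falls off the work surface, if the arm or the gripper's body presses on something with over 40 N, if the wrist force passes 120 N, or if a joint passes its speed limit or range.

ROBOT

A 6-joint arm with a two-finger parallel gripper is mounted at the origin on the work surface. World frame = base frame: x ahead of the robot, y to its left, z up, the work surface at z = 0. Lengths are in m, angles in rad, forces in N, time in s.
With the tool pointing down it reaches from about 0.35 to 0.975 m from the base axis. Payload 4.9 kg.
Tool frame: the origin (TCP) lies at the very end of the fingers, on their centre line; the grasp point (between the pads) lies 19 mm behind it (ctrl.pinch_z is the distance from the TCP to the grasp point, in m); z points along the fingers, y is the direction in which the jaws open and shut (so a half turn about z gives the same grasp; the last joint's range is limited). The gripper opens to 85 mm and grips with 20 to 120 N. Pads are 22 mm wide; open, the fingers measure 114 mm over their backs; the gripper's body (76 mm by 85 mm) begins 54 mm behind the grasp point. The pads swing forward as they close: fully open they stand 13 mm farther back than shut.
Start: joints at [-0.119, 0.053, 1.613, -0, 1.476, -0.119], TCP at [0.625, 0, 0.231] pointing down, gripper open.
Joint ranges: [-3.01, 3.01], [-1.01, 2.22], [0.06, 2.58], [-1.02, 4.17], [0.09, 2.62], [-3.14, 3.14]. Speed limits (rad/s): [2.57, 2.57, 3.14, 3.14, 3.14, 3.14].

INTERFACE

Orientations are given as a rotation vector (axis times angle).
In Python, from station import ctrl gives the robot as it stands.
- The arm moves only by the tool carry_out, never from a script. Its argument "series" is a list of rows, each a list of 7 numbers: the shift along the world's x, y, z each as a share of 0.025 m, from -1 to 1, then the turn, a rotation vector about the world's x, y, z each as a share of 0.1 rad, from -1 to 1, then the opening, from 0 (shut) to 1 (fully open). A call has 1 to 12 rows; each row shifts and turns the commanded pose from where the row before left it; what a row does not reach is not made up. A row lasts 1/10 s, in which the tool goes at most 50 mm and 8.59 degrees, less where a joint would pass 70% of its speed; a pose out of reach is approached as far as the arm can. A call with a number of a shift or a turn outside -1 to 1 is refused whole. A call with a gripper value outside its range is refused whole. The fingers move at their own pace and stop on an object; "grip_force" is the grip in N (left out, the last holds). Time passes only in rows, so rows that do not move let the fingers close. It gives the time, the measured TCP pose, the force and the opening at its end, in the units of the state.
- ctrl.get_obs(): the state, without advancing time (a new reading comes with each control period).
- ctrl.get_image(name): name is "scene" or "side" or "wrist"; returns a dict with "frame" (400x640x3 uint8, blue, green, red), "fx", "fy", "cx", "cy" (pixels), "R" (3x3) and "t" (3): a world point X has camera coordinates R X + t; the wrist camera has in their place "hand_eye" (4x4, takes a point from camera to tool coordinates, whose origin is the TCP and whose axes are the flange's). Camera axes: x right, y down, z forward; pixel columns grow to the right and rows downward; lengths in m; the calibration is good to about 2 mm. A picture is of the moment at which its call begins: read the wrist's pose just before it. There is no depth.
- ctrl.finish_job(): hands the job in, once; it reports no verdict.
Trained networks look in a picture, given as the dict that the camera call returned (one of the last four; its "shot" number tells which), for a name from the list of things; names that differ only in an ending like _2 or _b are one class to them, and where a whole thing is asked for, a point or a joint stands for the part that bears it (a point fixed in the world has none). Each returns a list of dicts, best first, with "p" (0 to 1); they miss things now and then, are a little off and sometimes report something else, mostly with a low value. They report only what shows in the picture. A call takes as long as a camera call. They do not tell look-alikes from the thing itself.
- ctrl.trace(picture, name): "mask" (400x640 bool, what is visible of it) and "rect" ([left, top, width, height] as shares, 0 to 1, of the picture: columns of its width, rows of its height, round what is visible of it).
- ctrl.mark_of(picture, name): "position" ([column, row] as shares, 0 to 1, of the picture: columns of its width, rows of its height: a listed point, or the origin of a listed thing).
The state is a dict: "t": time; "q": joint angles; "dq": joint speeds; "effort": joint torques, N m; "tool_pos": TCP position; "tool_rot": TCP orientation; "contact_force": force on the tool from outside, world axes, zero at the start; "wrist_torque": the same for the moment, N m; "opening": finger opening in m.
Only numpy, scipy, OpenCV 4.12 (cv2) and the standard library are available. Lean on these libraries where they do the work, as an engineer would, in place of code of your own. Each camera call takes 0.05 s, during which the arm holds its last target.

## Working session

There is one attempt and no reset: what is moved stays moved. The work goes in short steps, Python scripts to look and compute and a tool call to move; the robot and the scene stay as the last step left them, time stands still between calls to the robot, and variables do not carry over. Pictures are saved under pics/ and viewed, and the job is handed in when it is done.

Besides the shell and the picture viewer there is one more tool, called in YAML: its name, and indented under it one key for each argument. carry_out: Moves the arm, as the interface text tells. Shift numbers are shares of 0.025 m and turn numbers shares of 0.1 rad, none past 1 either way. Its arguments: {"type":"object","properties":{"series":{"type":"array"},"grip_force":{"type":"number"}},"required":["series"]}

```bash
ls; mkdir -p pics; python3 - <<'E'
from station import ctrl
import cv2
o=ctrl.get_obs();print(o)
for n in ["scene","side","wrist"]:
    im=ctrl.get_image(n);cv2.imwrite(f"pics/{n}0.png",im["frame"])
    print(n,{k:v for k,v in im.items() if k!="frame"})
    for nm in ["jar_mid","bottle_mid","tin_mid","crate_handle","stored_jar_mid","stored_tin_mid","mallet","cell_front_mid"]:
        r=ctrl.mark_of(im,nm)
        print(nm,[(round(d["p"],2),round(d["position"][0]*640),round(d["position"][1]*400)) for d in r[:5]])
E
```

```text
pics
{'t': 0.0, 'q': array([-1.19020756e-01,  5.33805587e-02,  1.61433577e+00, -1.30574319e-05,
        1.47602716e+00, -1.19021886e-01]), 'dq': array([-5.88634912e-04,  1.23963671e-03,  5.52469489e-04,  9.79115901e-05,
       -1.56166487e-03,  5.88917998e-04]), 'effort': array([ 2.70554956e-04, -3.93670499e+01, -3.70175600e+01, -1.62778279e-04,
        6.93513779e-03, -6.06393527e-06]), 'tool_pos': array([6.24350807e-01, 6.14186413e-05, 2.30023401e-01]), 'tool_rot': array([-2.22024851e+00, -2.22025379e+00,  2.10332327e-03]), 'contact_force': array([ 0.16712983, -0.26061298, -0.39753133]), 'wrist_torque': array([-0.09554375,  0.01520234, -0.02286252]), 'opening': 0.08527759161285803}
scene {'fx': 458.84882861879083, 'fy': 458.84882861879083, 'cx': 312.62490028549803, 'cy': 193.92655501546815, 'R': array([[-0.53242143,  0.84641343, -0.01057031],
       [ 0.7258425 ,  0.45008232, -0.52017168],
       [-0.43552278, -0.28462293, -0.85399631]]), 't': array([ 0.28200176, -0.36050932,  2.20332219]), 'shot': 1}
jar_mid [(0.51, 364, 240)]
bottle_mid [(0.5, 393, 214)]
tin_mid [(0.7, 271, 140),
[... 655 characters left out ...]
]
stored_jar_mid []
stored_tin_mid []
mallet [(0.6, 284, 348)]
cell_front_mid [(0.9, 348, 205)]
wrist {'fx': 344.3334434309914, 'fy': 344.3334434309914, 'cx': 326.2959396634659, 'cy': 203.41933756692396, 'hand_eye': array([[-9.34697192e-04, -9.63096568e-01, -2.69154465e-01,
         6.77839972e-02],
       [ 9.99999247e-01, -1.11415583e-03,  5.13991723e-04,
         8.26063856e-04],
       [-7.94903681e-04, -2.69153782e-01,  9.63096885e-01,
        -1.42348533e-01],
       [ 0.00000000e+00,  0.00000000e+00,  0.00000000e+00,
         1.00000000e+00]]), 'shot': 3}
jar_mid []
bottle_mid []
tin_mid []
crate_handle [(0.65, 305, 182)]
stored_jar_mid []
stored_tin_mid []
mallet []
cell_front_mid []
```

View pics/scene0.png

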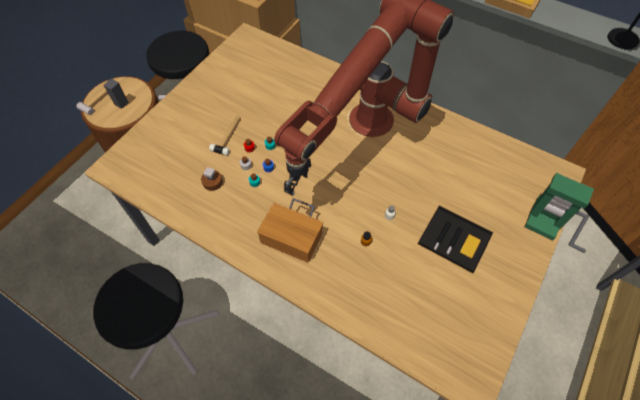

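View pics/side0.png

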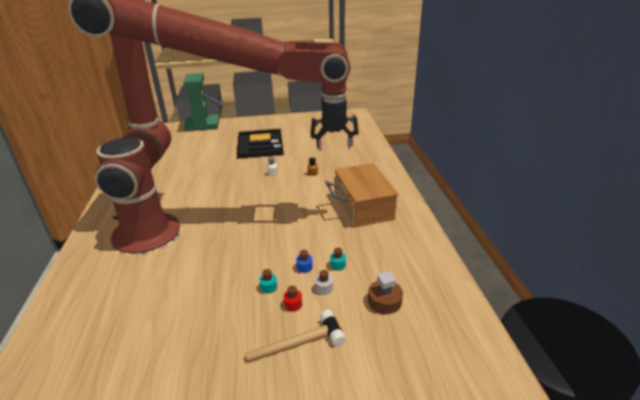

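View pics/wrist0.png

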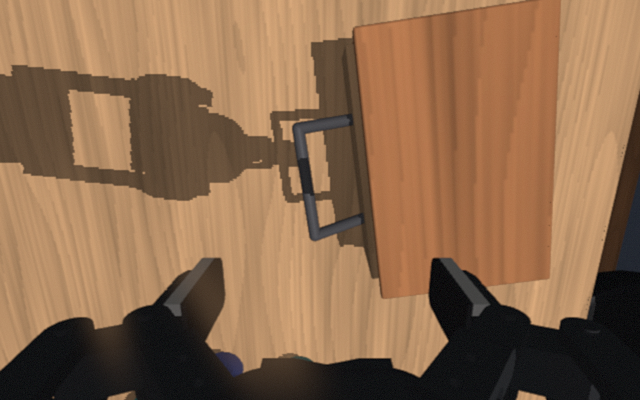

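The metal tin is the grey one, at scene (245,162) and side (324,279). The blue, red and turquoise ones around it are decoys. The jar is at scene (366,238) and the bottle at (391,212). In the wrist view the handle bar runs from (298,128) to (317,237), so the cabinet is slightly yawed.

```bash
cat > h.py <<'E'
import numpy as np, cv2
from scipy.spatial.transform import Rotation as Ro
from station import ctrl
def grab(n,fn=None):
    o=ctrl.get_obs(); im=ctrl.get_image(n)
    if n=="wrist":
        T=np.eye(4);T[:3,:3]=Ro.from_rotvec(o["tool_rot"]).as_matrix();T[:3,3]=o["tool_pos"]
        M=T@im["hand_eye"]; im["Rw"]=M[:3,:3];im["C"]=M[:3,3]
    else:
        im["Rw"]=im["R"].T;im["C"]=-im["R"].T@im["t"]
    if fn: cv2.imwrite("pics/"+fn,im["frame"])
    return im
def ray(im,u,v):
    d=im["Rw"]@np.array([(u-im["cx"])/im["fx"],(v-im["cy"])/im["fy"],1.]);return im["C"],d
def onz(im,u,v,z):
    C,d=ray(im,u,v);return C+d*(z-C[2])/d[2]
def proj(im,X):
    c=im["Rw"].T@(np.array(X)-im["C"]);return im["fx"]*c[0]/c[2]+im["cx"],im["fy"]*c[1]/c[2]+im["cy"]
def net(im,nm):
    return [(round(d["p"],2),d["position"][0]*640,d["position"][1]*400) for d in ctrl.mark_of(im,nm)]
def tri(ps):
    A=np.zeros((3,3));b=np.zeros(3)
    for im,u,v in ps:
        C,d=ray(im,u,v);d=d/np.linalg.norm(d);P=np.eye(3)-np.outer(d,d);A+=P;b+=P@C
    return np.linalg.solve(A,b)
E
python3 - <<'E'
from h import *
s=grab("scene");d=grab("side");w=grab("wrist")
for nm,z in [("jar_mid",.034),("bottle_mid",.036),("tin_mid",.030)]:
    for im,k in((s,"scene"),(d,"side")):
        for p,u,v in net(im,nm): print(nm,k,p,round(u),round(v),onz(im,u,v,z).round(3), im["frame"][int(v)+3,int(u)])
p,u,v=net(w,"crate_handle")[0]; print("handle",onz(w,u,v,.098))
a=onz(w,298,128,.098);b=onz(w,317,237,.098);print(a,b,(a+b)/2,np.linalg.norm(a-b))
for u,v in((355,28),(383,297),(550,277)): print("cab",onz(w,u,v,.106).round(3))
c=net(d,"crate_handle")[0];print(onz(d,c[1],c[2],.098))
E
```

```text
jar_mid scene 0.64 245 160 [ 0.531 -0.354  0.034] [38 50 73]
jar_mid scene 0.6 366 237 [0.583 0.284 0.034] [ 15  80 138]
jar_mid side 0.57 312 163 [0.586 0.311 0.034] [ 39  95 151]
bottle_mid scene 0.67 364 239 [0.595 0.284 0.036] [  1  65 119]
bottle_mid scene 0.61 392 212 [0.426 0.324 0.036] [168 185 191]
bottle_mid side 0.6 269 164 [0.418 0.33  0.036] [164 180 187]
tin_mid scene 0.63 245 162 [ 0.54 -0.35  0.03] [172 175 186]
tin_mid scene 0.55 269 141 [ 0.386 -0.324  0.03 ] [134 146   0]
tin_mid scene 0.51 254 180 [ 0.595 -0.26   0.03 ] [149 160   0]
tin_mid scene 0.44 247 144 [ 0.455 -0.401  0.03 ] [  0   0 196]
tin_mid scene 0.43 266 165 [ 0.504 -0.26   0.03 ] [144  72  21]
tin_mid side 0.84 292 298 [ 0.448 -0.397  0.03 ] [ 18  25 200]
tin_mid side 0.69 340 253 [ 0.601 -0.244  0.03 ] [48 62 72]
tin_mid side 0.69 270 164 [0.421 0.348 0.03 ] [181 197 204]
tin_mid side 0.67 323 278 [ 0.538 -0.337  0.03 ] [35 46 70]
tin_mid side 0.57 268 281 [ 0.389 -0.328  0.03 ] [147 158   0]
handle [0.61006451 0.00960568 0.098     ]
[0.60384568 0.05211173 0.098     ] [ 0.61798157 -0.03903537  0.098     ] [0.61091363 0.00653818 0.098     ] 0.09223674876213023
cab [0.646 0.122 0.106]
cab [ 0.675 -0.092  0.106]
cab [ 0.818 -0.073  0.106]
[ 0.60737439 -0.01081055  0.098     ]
```

carry_out:
  series:
    - [-0.56,0.34,-0.5,0,0,0.67,0.45]
    - [0,0,-1,0,0,0.67,0.45]
    - [0,0,-1,0,0,0,0.45]
    - [0,0,-0.7,0,0,0,0.45]
    - [0,0,0,0,0,0,0.45]
    - [0,0,0,0,0,0,0.45]
  grip_force: 40

```text
t: 2.5
tool_pos: [0.6112, 0.0085, 0.1515]
tool_rot: [2.068, 2.365, 0.0]
contact_force: [1.0, 0.5, 1.0]
opening: 0.0387
```

```bash
python3 - <<'E'
from h import *
w=grab("wrist","w1.png");print(ctrl.get_obs()["tool_pos"],ctrl.get_obs()["opening"])
n=net(w,"crate_handle");print(n)
if n: print(onz(w,n[0][1],n[0][2],.098))
print(proj(w,[.61,.0085,.098]))
E
```

```text
[0.61180793 0.00838007 0.15260196] 0.03841578202328196
[(0.56, 322.30400000000003, 225.48)]
[0.60976894 0.00739108 0.098     ]
(np.float64(322.9245459829306), np.float64(223.7973920614467))
```

View pics/w1.png

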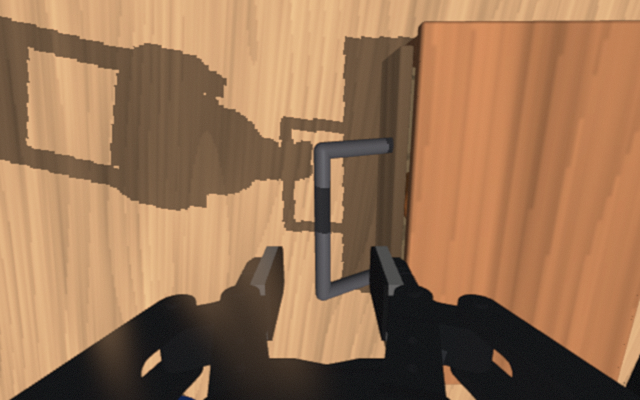

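The handle is centred between the fingers at (322,222) and the yaw is aligned. I'll descend and grip it.

carry_out:
  series:
    - [-0.06,0,-0.96,0,0,0,0.45]
    - [0,0,-0.96,0,0,0,0.45]
    - [0,0,-0.96,0,0,0,0.45]
    - [0,0,0,0,0,0,0.45]
    - [0,0,0,0,0,0,0]
    - [0,0,0,0,0,0,0]
    - [0,0,0,0,0,0,0]
    - [0,0,0,0,0,0,0]
  grip_force: 40

```text
t: 3.4
tool_pos: [0.6087, 0.0081, 0.0817]
tool_rot: [-2.066, -2.365, 0.004]
contact_force: [-8.5, -1.2, 6.0]
opening: 0.008
```

carry_out:
  series:
    - [-0.2,-0.027,0,0,0,0,0]
    - [-0.4,-0.054,0,0,0,0,0]
    - [-0.5,-0.067,0,0,0,0,0]
    - [-0.5,-0.067,0,0,0,0,0]
    - [-0.5,-0.067,0,0,0,0,0]
    - [-0.5,-0.067,0,0,0,0,0]
    - [-0.5,-0.067,0,0,0,0,0]
    - [-0.5,-0.067,0,0,0,0,0]
    - [-0.5,-0.067,0,0,0,0,0]
    - [-0.4,-0.054,0,0,0,0,0]
    - [-0.25,-0.034,0,0,0,0,0]
    - [-0.2,-0.027,0,0,0,0,0]

```text
t: 4.6
tool_pos: [0.4868, -0.0088, 0.0816]
tool_rot: [2.065, 2.362, 0.003]
contact_force: [2.3, -1.2, 7.1]
opening: 0.0084
```

carry_out:
  series:
    - [-0.15,-0.02,0,0,0,0,0]
    - [-0.15,-0.02,0,0,0,0,0]
    - [-0.05,-0.007,0,0,0,0,0]
    - [0,0,0,0,0,0,0]

```text
t: 5.0
tool_pos: [0.4799, -0.0098, 0.0817]
tool_rot: [2.063, 2.359, 0.009]
contact_force: [8.4, -0.3, 1.3]
opening: 0.0086
```

carry_out:
  series:
    - [0,0,0,0,0,0,0]
    - [0,0,0,0,0,0,0.4]
    - [0,0,0,0,0,0,0.4]
    - [0,0,0,0,0,0,0.4]
    - [0,0,0.6,0,0,0,0.4]
    - [0,0,1,0,0,0,0.4]
    - [0,0,1,0,0,0,0.4]
    - [0,0,1,0,0,0,0.4]
    - [0,0,1,0,0,0,0.4]
    - [0,0,1,0,0,0,0.4]
    - [0,0,0,0,0,0,0.4]

```text
t: 6.1
tool_pos: [0.4786, -0.0096, 0.2231]
tool_rot: [2.064, 2.361, 0.005]
contact_force: [-0.3, 0.3, 0.2]
opening: 0.0344
```

```bash
python3 - <<'E'
from h import *
w=grab("wrist","w2.png");s=grab("scene","s2.png");d=grab("side","d2.png")
for nm,z in [("crate_handle",.098),("cell_front_left",.015),("cell_front_right",.015),("cell_rear_mid",.015),("cell_rear_right",.015)]:
  for k,im in(("w",w),("s",s),("d",d)):
    n=net(im,nm)
    if n: print(nm,k,n[0],onz(im,n[0][1],n[0][2],z).round(4))
E
```

```text
crate_handle w (0.94, 327.168, 197.32) [ 0.4812 -0.0115  0.098 ]
crate_handle s (0.62, 316.48, 178.2) [ 0.4825 -0.0095  0.098 ]
crate_handle d (0.92, 293.69599999999997, 196.4) [ 0.4889 -0.0222  0.098 ]
cell_front_left w (0.78, 407.808, 113.32) [0.5523 0.0622 0.015 ]
cell_front_left s (0.6, 323.072, 208.2) [0.55   0.0649 0.015 ]
cell_front_left d (0.68, 311.168, 202.8) [0.5517 0.0571 0.015 ]
cell_front_right s (0.95, 297.6, 198.2) [ 0.5655 -0.0531  0.015 ]
cell_front_right d (0.8, 321.088, 221.20000000000002) [ 0.5707 -0.0576  0.015 ]
cell_rear_mid w (0.61, 460.672, 176.07999999999998) [0.619  0.0077 0.015 ]
cell_rear_mid s (0.84, 302.08, 214.52) [0.6221 0.0063 0.015 ]
cell_rear_mid d (0.73, 261.312, 141.92000000000002) [0.3903 0.5909 0.015 ]
cell_rear_right w (0.73, 460.672, 231.99999999999997) [ 0.6337 -0.0526  0.015 ]
cell_rear_right s (0.61, 286.272, 211.07999999999998) [ 0.6433 -0.0591  0.015 ]
cell_rear_right d (0.74, 344.32000000000005, 217.48) [ 0.6492 -0.05    0.015 ]
```

View pics/w2.png

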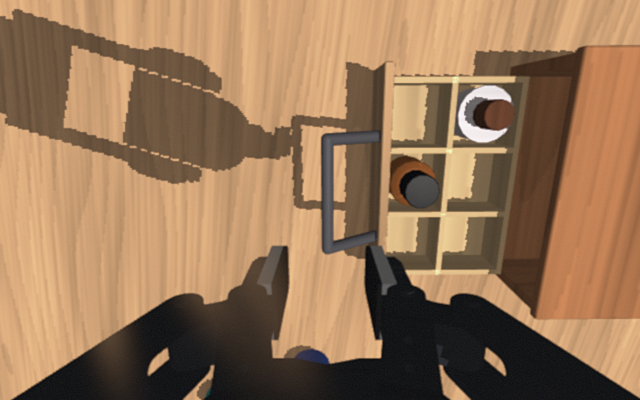

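View pics/d2.png

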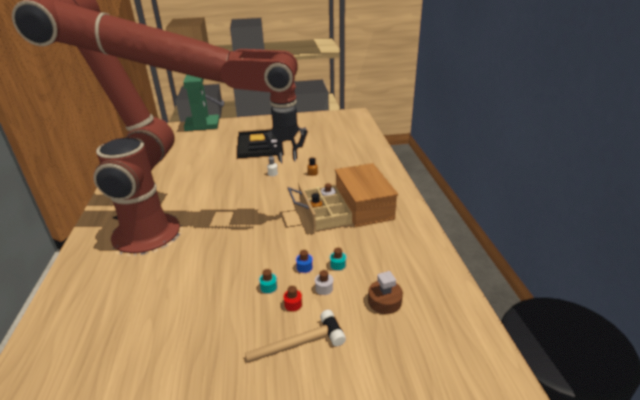

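```bash
python3 - <<'E'
from h import *
w=ctrl.get_obs()
im=cv2.imread("pics/w2.png");c=cv2.resize(im[60:290,370:530],None,fx=3,fy=2.6*1,interpolation=cv2.INTER_CUBIC)
c=cv2.resize(im[60:290,370:530],None,fx=2.6,fy=2.6,interpolation=cv2.INTER_CUBIC);cv2.imwrite("pics/w2c.png",c)
E
```

```text
(no output)
```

View pics/w2c.png

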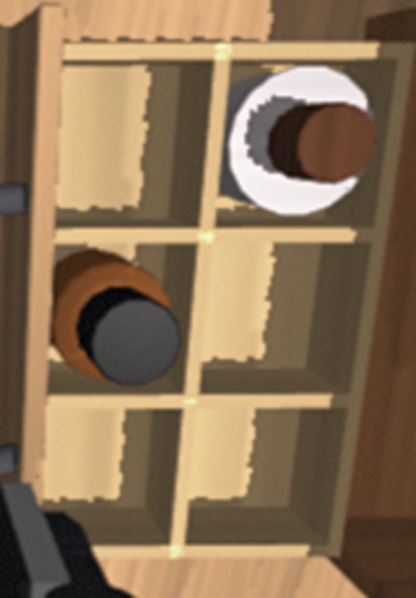

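```bash
python3 - <<'E'
from h import *
w=grab("wrist")
P=[onz(w,u,v,.051)[:2] for u,v in((455.8,79.2),(449.2,151.2),(443.1,214.2),(437.7,271.9))]
for p in P: print(p.round(4))
P=np.array(P);print(np.linalg.norm(np.diff(P,axis=0),axis=1))
v=P[0]-P[3];yaw=np.arctan2(-v[0],v[1]);print("yaw",yaw)
e=np.array([np.cos(yaw),np.sin(yaw)]);f=np.array([-e[1],e[0]]);m=P.mean(0)
for n,a,b in(("FL",-1,1),("FM",-1,0),("FR",-1,-1),("RL",1,1),("RM",1,0),("RR",1,-1)): print(n,(m+e*a*.0305+f*b*.061).round(4))
print("handle from crate",(m-e*(.0305+.028+.008+.045)).round(4))
E
```

```text
[0.5752 0.0953]
[0.5836 0.0348]
[ 0.5914 -0.024 ]
[ 0.5995 -0.0835]
[0.06106126 0.0593369  0.05998529]
yaw 0.1348177826055341
FL [0.549 0.062]
FM [0.5572 0.0015]
FR [ 0.5654 -0.0589]
RL [0.6095 0.0702]
RM [0.6177 0.0097]
RR [ 0.6258 -0.0507]
handle from crate [ 0.4769 -0.0093]
```

Stored jar is in the front middle cell and stored tin in the rear left. Empty cells are front left (0.549, 0.062), front right (0.565, -0.059), rear middle and rear right. Next I'll go over the jar and turn the jaws along the crate's y.

carry_out:
  series:
    - [0.34,0.96,0,0,0,-1,0.7]
    - [0.34,0.96,0,0,0,-1,0.7]
    - [0.34,0.96,0,0,0,-1,0.7]
    - [0.34,0.96,0,0,0,-1,0.7]
    - [0.34,0.96,0,0,0,-1,0.7]
    - [0.34,0.96,0,0,0,-1,0.7]
    - [0.34,0.96,0,0,0,-1,0.7]
    - [0.34,0.96,0,0,0,-1,0.7]
    - [0.34,0.96,0,0,0,-1,0.7]
    - [0.34,0.96,0,0,0,-1,0.7]
    - [0.34,0.96,0,0,0,-1,0.7]
    - [0.34,0.96,0,0,0,-1,0.7]

```text
t: 8.25
tool_pos: [0.5793, 0.2798, 0.2192]
tool_rot: [3.044, 0.778, -0.0]
contact_force: [0.4, -0.3, 0.1]
opening: 0.06
```

carry_out:
  series:
    - [0.2,0.5,-0.3,0,0,-1,0.7]
    - [0,0,0,0,0,-1,0.7]
    - [0,0,0,0,0,-1,0.7]
    - [0,0,0,0,0,-0.7,0.7]
    - [0,0,0,0,0,0,0.7]

```text
t: 8.75
tool_pos: [0.584, 0.2913, 0.2116]
tool_rot: [3.134, 0.212, -0.0]
contact_force: [0.6, -0.1, -0.2]
opening: 0.0598
```

```bash
python3 - <<'E'
from h import *
w=grab("wrist","w3.png");o=ctrl.get_obs();print(o["tool_pos"],o["tool_rot"],o["q"])
for nm,z in(("jar_mid",.034),("bottle_mid",.036)):
  for n in net(w,nm): print(nm,n,onz(w,n[1],n[2],z).round(4))
E
```

```text
[0.58399144 0.29123121 0.21166888] [ 3.13423382e+00  2.13903702e-01 -2.80185570e-04] [ 3.48657853e-01  1.28919723e-01  1.56468607e+00 -1.61731744e-05
  1.44817711e+00  1.78317244e+00]
jar_mid (0.71, 327.104, 181.6) [0.5853 0.2902 0.034 ]
bottle_mid (0.73, 281.984, 320.40000000000003) [0.4308 0.3175 0.036 ]
```

View pics/w3.png

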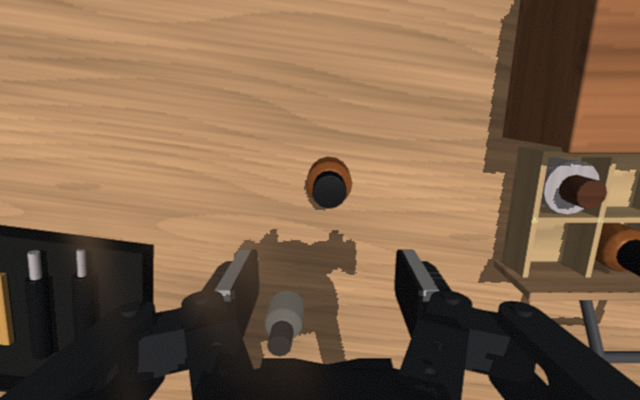

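```bash
python3 - <<'E'
from h import *
w=grab("wrist")
print(onz(w,330,189,.068),onz(w,328,181,.034), proj(w,[.585,.290,.068]),proj(w,[.585,.290,.0]))
print("bottle",onz(w,280,341,.072),onz(w,283,325,.036))
m=ctrl.trace(w,"jar_mid")[0]["mask"];ys,xs=np.nonzero(m);print(xs.mean(),ys.mean(),xs.min(),xs.max(),ys.min(),ys.max())
E
```

```text
[0.58644172 0.28787304 0.068     ] [0.58606527 0.28937274 0.034     ] (np.float64(327.29963083962474), np.float64(190.3041687715245)) (np.float64(327.10452290892005), np.float64(175.21653295277775))
bottle [0.43306923 0.31493406 0.072     ] [0.42531664 0.31563512 0.036     ]
328.56246590289146 182.0343698854337 306 351 156 208
```

carry_out:
  series:
    - [0.08,-0.1,-1,0,0,0,0.7]
    - [0,0,-1,0,0,0,0.7]
    - [0,0,-1,0,0,0,0.7]
    - [0,0,-1,0,0,0,0.7]
    - [0,0,-1,0,0,0,0.7]
    - [0,0,-1,0,0,0,0.7]
    - [0,0,-0.7,0,0,0,0.7]
    - [0,0,0,0,0,0,0.6]
    - [0,0,0,0,0,0,0.3]
    - [0,0,0,0,0,0,0]
    - [0,0,0,0,0,0,0]
    - [0,0,0,0,0,0,0]
  grip_force: 30

```text
t: 10.2
tool_pos: [0.587, 0.2891, 0.0459]
tool_rot: [-3.134, -0.212, -0.004]
contact_force: [-0.3, -0.1, 1.7]
opening: 0.0291
```

```bash
python3 - <<'E'
from h import *
w=grab("wrist","w4.png");o=ctrl.get_obs();print(o["tool_pos"],o["opening"],o["contact_force"])
E
```

```text
[0.58698726 0.28909994 0.04593342] 0.029086958911152747 [-0.22545393  0.49249438  3.27909332]
```

View pics/w4.png

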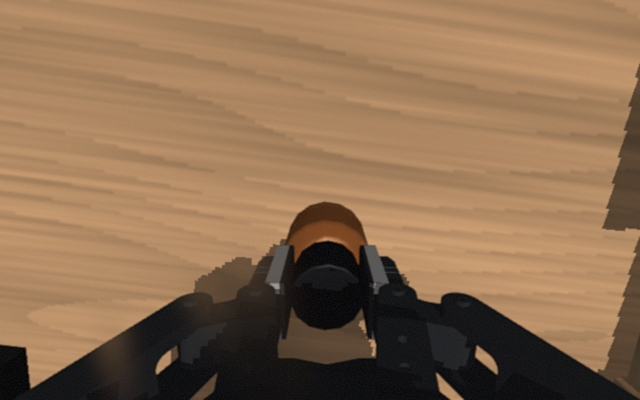

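carry_out:
  series:
    - [0,0,0.3,0,0,0,0]
    - [0,0,0.8,0,0,0,0]
    - [0,0,1,0,0,0,0]
    - [0,0,1,0,0,0,0]
    - [-0.05,-0.3,0.9,0,0,0,0]
    - [-0.1,-0.6,0.4,0,0,0,0]
    - [-0.15,-0.9,0,0,0,0,0]
    - [-0.15,-0.9,0,0,0,0,0]
    - [-0.15,-0.9,0,0,0,0,0]
    - [-0.15,-0.9,0,0,0,0,0]
    - [-0.15,-0.9,0,0,0,0,0]
    - [-0.15,-0.9,0,0,0,0,0]

```text
t: 11.45
tool_pos: [0.5585, 0.1295, 0.1533]
tool_rot: [3.134, 0.211, -0.003]
contact_force: [0.7, -0.6, -2.3]
opening: 0.0291
```

carry_out:
  series:
    - [-0.15,-0.9,0,0,0,0,0]
    - [-0.15,-0.9,0,0,0,0,0]
    - [-0.1,-0.7,0,0,0,0,0]
    - [-0.05,-0.3,0,0,0,0,0]
    - [0,0,0,0,0,0,0]

```text
t: 11.95
tool_pos: [0.5478, 0.0602, 0.1538]
tool_rot: [-3.135, -0.209, 0.001]
contact_force: [0.1, 0.2, -1.4]
opening: 0.0287
```

```bash
python3 - <<'E'
from h import *
w=grab("wrist","w5.png");o=ctrl.get_obs();print(o["tool_pos"],o["tool_rot"],o["opening"],o["contact_force"])
E
```

```text
[0.54807367 0.06095839 0.15390333] [-3.13411043e+00 -2.09977170e-01  9.97294824e-04] 0.028796353219072174 [-0.31651157 -0.02008949 -2.07282387]
```

View pics/w5.png

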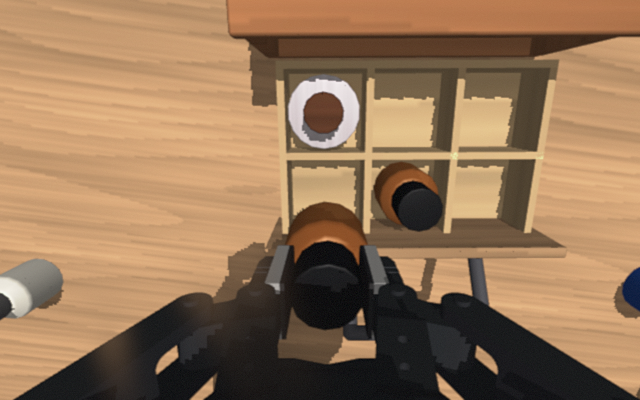

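```bash
python3 - <<'E'
from h import *
w=grab("wrist")
P=np.array([onz(w,u,v,.051)[:2] for u,v in((284,156),(366,156),(454.5,155.5),(544,155))]);print(P.round(4))
yaw=.1348;e=np.array([np.cos(yaw),np.sin(yaw)]);f=np.array([-e[1],e[0]]);m=P.mean(0)
for n,a,b in(("FL",-1,1),("FM",-1,0),("FR",-1,-1),("RL",1,1),("RM",1,0),("RR",1,-1)): print(n,(m+e*a*.0305+f*b*.061).round(4))
E
```

```text
[[ 0.5794  0.0951]
 [ 0.5871  0.0373]
 [ 0.5958 -0.0251]
 [ 0.6046 -0.0881]]
FL [0.5533 0.0611]
FM [0.5615 0.0007]
FR [ 0.5697 -0.0597]
RL [0.6138 0.0693]
RM [0.622  0.0089]
RR [ 0.6302 -0.0516]
```

carry_out:
  series:
    - [0.2,0.03,0,0,0,0,0]
    - [0,0,-0.7,0,0,0,0]
    - [0,0,-1,0,0,0,0]
    - [0,0,-0.8,0,0,0,0]
    - [0,0,-0.4,0,0,0,0]
    - [0,0,-0.3,0,0,0,0]
    - [0,0,-0.2,0,0,0,0]
    - [0,0,-0.1,0,0,0,0]
    - [0,0,0,0,0,0,0]

```text
t: 12.95
tool_pos: [0.5539, 0.062, 0.0672]
tool_rot: [3.134, 0.212, 0.001]
contact_force: [-0.1, -0.7, -1.8]
opening: 0.029
```

```bash
python3 - <<'E'
from h import *
w=grab("wrist","w6.png");o=ctrl.get_obs();print(o["tool_pos"],o["tool_rot"],o["opening"],o["contact_force"])
E
```

```text
[0.55400531 0.06196293 0.067477  ] [3.13438087e+00 2.11572466e-01 1.79348469e-03] 0.02893851141645927 [-0.26112421 -0.03876098 -0.90053781]
```

View pics/w6.png

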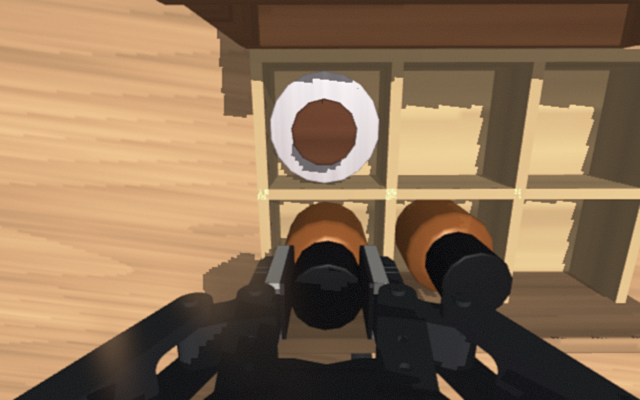

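carry_out:
  series:
    - [0,0,-0.12,0,0,0,0]
    - [0,0,-0.1,0,0,0,0]
    - [0,0,-0.06,0,0,0,0]
    - [0,0,0,0,0,0,0]

```text
t: 13.4
tool_pos: [0.5542, 0.062, 0.0609]
tool_rot: [-3.134, -0.211, -0.002]
contact_force: [-1.5, 0.5, 3.6]
opening: 0.0285
```

Contact with the floor (+3.6 N). I'll release and lift.

carry_out:
  series:
    - [0,0,0,0,0,0,0.42]
    - [0,0,0,0,0,0,0.48]
    - [0,0,0,0,0,0,0.5]
    - [0,0,0,0,0,0,0.5]
    - [0,0,0.4,0,0,0,0.5]
    - [0,0,1,0,0,0,0.5]
    - [0,0,1,0,0,0,0.5]
    - [0,0,1,0,0,0,0.5]
    - [-0.2,0.4,0.8,0,0,0,0.6]
    - [-0.4,0.8,0.3,0,0,0,0.7]
    - [-0.4,0.95,0,0,0,0,0.7]
    - [-0.4,0.95,0,0,0,0,0.7]

```text
t: 14.6
tool_pos: [0.5186, 0.1401, 0.1739]
tool_rot: [-3.134, -0.21, -0.003]
contact_force: [0.8, -0.2, 0.3]
opening: 0.0599
```

carry_out:
  series:
    - [-0.48,0.95,0.2,0,0,0,0.7]
    - [-0.48,0.95,0.2,0,0,0,0.7]
    - [-0.48,0.95,0.2,0,0,0,0.7]
    - [-0.48,0.95,0.2,0,0,0,0.7]
    - [-0.48,0.95,0.2,0,0,0,0.7]
    - [-0.48,0.95,0,0,0,0,0.7]
    - [-0.48,0.95,0,0,0,0,0.7]
    - [-0.15,0.2,0,0,0,0,0.7]
    - [0,0,0,0,0,0,0.7]

```text
t: 15.5
tool_pos: [0.4304, 0.3111, 0.1978]
tool_rot: [3.134, 0.214, 0.001]
contact_force: [1.2, -0.9, 0.5]
opening: 0.0599
```

```bash
python3 - <<'E'
from h import *
w=grab("wrist","w7.png");o=ctrl.get_obs();print(o["tool_pos"],o["tool_rot"])
for nm,z in(("bottle_mid",.036),):
  for n in net(w,nm): print(nm,n,onz(w,n[1],n[2],z).round(4))
E
```

```text
[0.43082533 0.31051429 0.19767874] [3.13403830e+00 2.12585405e-01 9.69691275e-04]
bottle_mid (0.83, 318.4, 187.32) [0.4289 0.3176 0.036 ]
bottle_mid (0.62, 635.584, 8.799999999999999) [0.6067 0.0872 0.036 ]
```

View pics/w7.png

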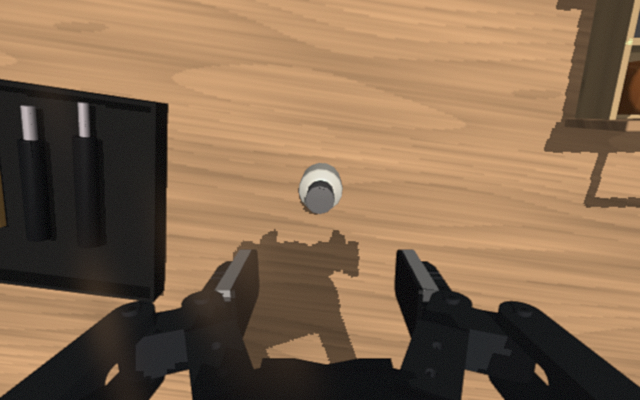

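carry_out:
  series:
    - [0,0.24,-1,0,0,0,0.7]
    - [0,0,-1,0,0,0,0.7]
    - [0,0,-1,0,0,0,0.7]
    - [0,0,-1,0,0,0,0.7]
    - [0,0,-1,0,0,0,0.7]
    - [0,0,-0.6,0,0,0,0.7]
    - [0,0,-0.38,0,0,0,0.65]
    - [0,0,0,0,0,0,0.4]
    - [0,0,0,0,0,0,0.2]
    - [0,0,0,0,0,0,0]
    - [0,0,0,0,0,0,0]
    - [0,0,0,0,0,0,0]

```text
t: 16.8
tool_pos: [0.4316, 0.3172, 0.0491]
tool_rot: [-3.134, -0.212, -0.004]
contact_force: [0.1, -0.6, 2.0]
opening: 0.023
```

```bash
python3 - <<'E'
from h import *
w=grab("wrist","w8.png");o=ctrl.get_obs();print(o["tool_pos"],o["opening"],o["contact_force"])
E
```

```text
[0.4316601  0.31718275 0.04912637] 0.02275276806718722 [-0.46805905  0.21569001  3.91362628]
```

View pics/w8.png

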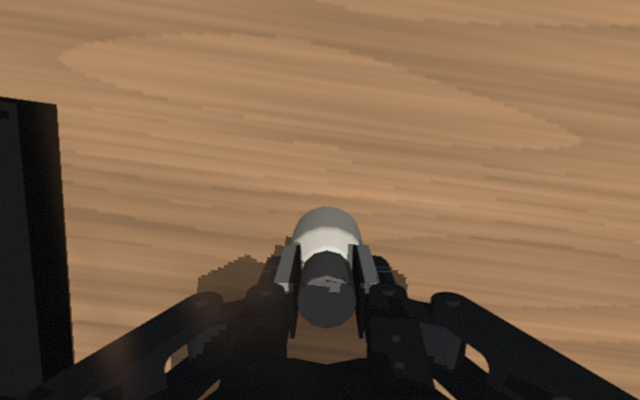

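carry_out:
  series:
    - [0,0,0.3,0,0,0,0]
    - [0,0,0.8,0,0,0,0]
    - [0,0,1,0,0,0,0]
    - [0,0,1,0,0,0,0]
    - [0.18,-0.3,1,0,0,0,0]
    - [0.36,-0.6,0.5,0,0,0,0]
    - [0.56,-0.92,0.1,0,0,0,0]
    - [0.56,-0.92,0,0,0,0,0]
    - [0.56,-0.92,0,0,0,0,0]
    - [0.56,-0.92,0,0,0,0,0]
    - [0.56,-0.92,0,0,0,0,0]
    - [0.56,-0.92,0,0,0,0,0]

```text
t: 18.05
tool_pos: [0.5283, 0.1553, 0.1652]
tool_rot: [-3.134, -0.212, 0.001]
contact_force: [0.6, 0.2, -0.6]
opening: 0.0231
```

carry_out:
  series:
    - [0.56,-0.92,0,0,0,0,0]
    - [0.56,-0.92,0,0,0,0,0]
    - [0.56,-0.92,0,0,0,0,0]
    - [0.56,-0.92,0,0,0,0,0]
    - [0.56,-0.92,0,0,0,0,0]
    - [0.5,-0.8,0,0,0,0,0]
    - [0.2,-0.45,0,0,0,0,0]
    - [0,0,0,0,0,0,0]
    - [0,0,0,0,0,0,0]

```text
t: 18.95
tool_pos: [0.6152, 0.0105, 0.1651]
tool_rot: [-3.134, -0.212, 0.001]
contact_force: [0.2, -0.4, -0.8]
opening: 0.0229
```

```bash
python3 - <<'E'
from h import *
w=grab("wrist","w9.png");o=ctrl.get_obs();print(o["tool_pos"],o["tool_rot"],o["opening"],o["contact_force"])
E
```

```text
[0.615125   0.01086581 0.16512476] [-3.13376979e+00 -2.12650239e-01  1.07787176e-03] 0.02311768919598015 [ 1.00139556  0.1771576  -0.41217568]
```

View pics/w9.png

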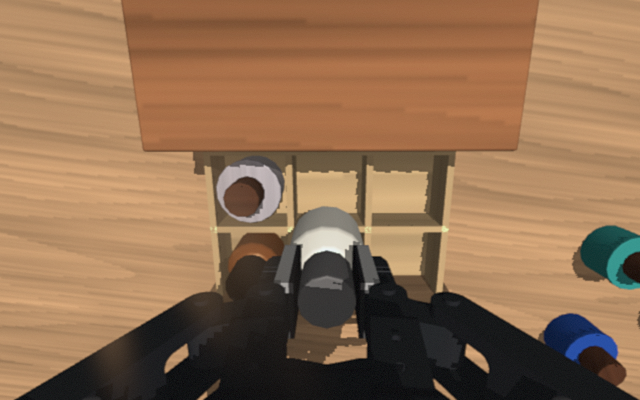

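```bash
python3 - <<'E'
from h import *
w=grab("wrist")
P=np.array([onz(w,u,v,.051)[:2] for u,v in((214,229.5),(366,229),(444.5,229))]);print(P.round(4))
yaw=.1348;e=np.array([np.cos(yaw),np.sin(yaw)]);f=np.array([-e[1],e[0]]);m=(P[0]+P[2])/2
for n,a,b in(("FL",-1,1),("FM",-1,0),("FR",-1,-1),("RL",1,1),("RM",1,0),("RR",1,-1)): print(n,(m+e*a*.0305+f*b*.061).round(4))
E
```

```text
[[ 0.5795  0.0952]
 [ 0.596  -0.0237]
 [ 0.6044 -0.0851]]
FL [0.5535 0.0614]
FM [0.5617 0.0009]
FR [ 0.5699 -0.0595]
RL [0.6139 0.0696]
RM [0.6221 0.0091]
RR [ 0.6303 -0.0513]
```

carry_out:
  series:
    - [0.2,-0.07,0,0,0,0,0]
    - [0,0,-0.7,0,0,0,0]
    - [0,0,-1,0,0,0,0]
    - [0,0,-1,0,0,0,0]
    - [0,0,-0.5,0,0,0,0]
    - [0,0,-0.3,0,0,0,0]
    - [0,0,-0.2,0,0,0,0]
    - [0,0,-0.1,0,0,0,0]
    - [0,0,0,0,0,0,0]

```text
t: 19.95
tool_pos: [0.6211, 0.0082, 0.0708]
tool_rot: [3.134, 0.212, 0.001]
contact_force: [-0.1, 0.2, -1.2]
opening: 0.0229
```

```bash
python3 - <<'E'
from h import *
w=grab("wrist","w10.png");o=ctrl.get_obs();print(o["tool_pos"],o["tool_rot"],o["opening"],o["contact_force"])
E
```

```text
[0.62129559 0.00813049 0.07115906] [3.13422893e+00 2.11529215e-01 2.07027710e-03] 0.02268287794459822 [-0.38390752  0.47839105 -0.13733499]
```

View pics/w10.png

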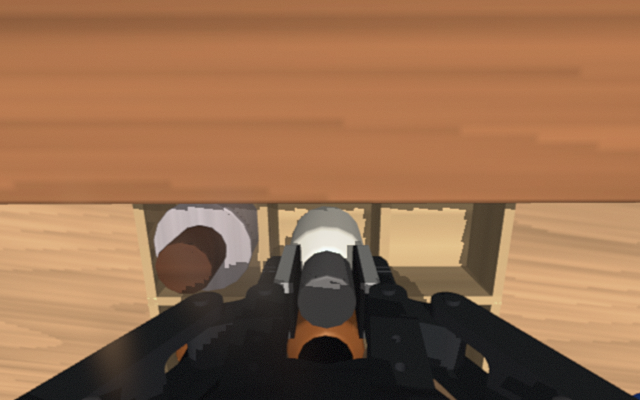

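carry_out:
  series:
    - [0,0,-0.12,0,0,0,0]
    - [0,0,-0.1,0,0,0,0]
    - [0,0,-0.06,0,0,0,0]
    - [0,0,0,0,0,0,0]

```text
t: 20.4
tool_pos: [0.6212, 0.0082, 0.0641]
tool_rot: [3.134, 0.212, 0.001]
contact_force: [-1.0, 0.1, 3.3]
opening: 0.0232
```

carry_out:
  series:
    - [0,0,0,0,0,0,0.35]
    - [0,0,0,0,0,0,0.42]
    - [0,0,0,0,0,0,0.42]
    - [0,0,0,0,0,0,0.42]
    - [0,0,0.4,0,0,0,0.42]
    - [0,0,1,0,0,0,0.42]
    - [0,0,1,0,0,0,0.42]
    - [0,0,1,0,0,0,0.42]
    - [-0.1,-0.4,1,0,0,0,0.6]
    - [-0.2,-0.8,0.6,0,0,0,0.7]
    - [-0.24,-1,0.3,0,0,0,0.7]
    - [-0.24,-1,0,0,0,0,0.7]

```text
t: 21.6
tool_pos: [0.6022, -0.0727, 0.199]
tool_rot: [3.133, 0.213, 0.007]
contact_force: [0.4, -0.1, 0.2]
opening: 0.0599
```

carry_out:
  series:
    - [-0.24,-1,0,0,0,0,0.7]
    - [-0.24,-1,0,0,0,0,0.7]
    - [-0.24,-1,0,0,0,0,0.7]
    - [-0.24,-1,0,0,0,0,0.7]
    - [-0.24,-1,0,0,0,0,0.7]
    - [-0.24,-1,0,0,0,0,0.7]
    - [-0.24,-1,0,0,0,0,0.7]
    - [-0.24,-1,0,0,0,0,0.7]
    - [-0.24,-1,0,0,0,0,0.7]
    - [-0.24,-1,0,0,0,0,0.7]
    - [-0.15,-0.7,0,0,0,0,0.7]
    - [0,0,0,0,0,0,0.7]

```text
t: 22.8
tool_pos: [0.537, -0.3412, 0.1964]
tool_rot: [3.134, 0.208, 0.001]
contact_force: [-0.1, -0.6, 0.5]
opening: 0.0597
```

```bash
python3 - <<'E'
from h import *
w=grab("wrist","w11.png");o=ctrl.get_obs();print(o["tool_pos"],o["tool_rot"])
for nm,z in(("tin_mid",.030),):
  for n in net(w,nm): print(nm,n,onz(w,n[1],n[2],z).round(4))
E
```

```text
[ 0.53736028 -0.33992225  0.19618452] [-3.13439553e+00 -2.09309364e-01 -6.73745828e-04]
tin_mid (0.95, 373.568, 276.6) [ 0.4518 -0.4003  0.03  ]
tin_mid (0.94, 244.8, 114.92) [ 0.5901 -0.2634  0.03  ]
tin_mid (0.93, 230.20800000000003, 218.6) [ 0.4937 -0.2563  0.03  ]
tin_mid (0.83, 335.67999999999995, 185.88) [ 0.5379 -0.3504  0.03  ]
tin_mid (0.71, 289.08799999999997, 323.6) [ 0.3878 -0.3229  0.03  ]
```

View pics/w11.png

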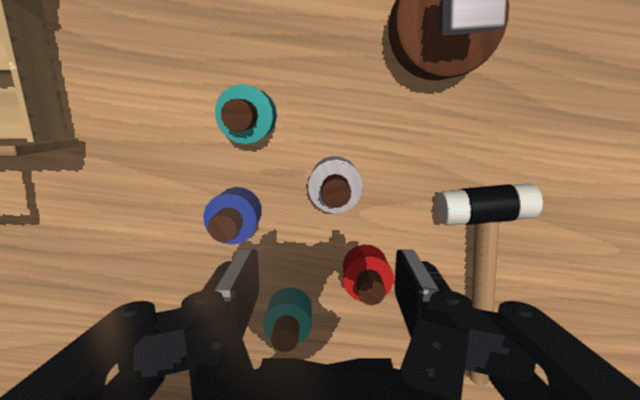

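```bash
python3 - <<'E'
from h import *
w=grab("wrist")
print("knob",onz(w,336,191,.060),"body",onz(w,334.5,183,.035),"mallet edge",onz(w,434,205,.015),"stake",onz(w,475,12,.088),onz(w,443,30,.088),"blue knob",onz(w,224,226,.06),"red",onz(w,371,289,.06))
E
```

```text
knob [ 0.54081786 -0.34722528  0.06      ] body [ 0.54211954 -0.34635632  0.035     ] mallet edge [ 0.52913355 -0.44671272  0.015     ] stake [ 0.67851088 -0.41868576  0.088     ] [ 0.66524089 -0.40034538  0.088     ] blue knob [ 0.49762657 -0.25665378  0.06      ] red [ 0.45512796 -0.39125829  0.06      ]
```

carry_out:
  series:
    - [0.12,-0.3,-1,0,0,0,0.7]
    - [0,0,-1,0,0,0,0.7]
    - [0,0,-1,0,0,0,0.7]
    - [0,0,-1,0,0,0,0.7]
    - [0,0,-1,0,0,0,0.7]
    - [0,0,-0.8,0,0,0,0.7]
    - [0,0,-0.42,0,0,0,0.65]
    - [0,0,0,0,0,0,0.4]
    - [0,0,0,0,0,0,0.2]
    - [0,0,0,0,0,0,0]
    - [0,0,0,0,0,0,0]
    - [0,0,0,0,0,0,0]

```text
t: 24.15
tool_pos: [0.5411, -0.3472, 0.0415]
tool_rot: [3.133, 0.211, 0.002]
contact_force: [0.0, 0.6, 1.1]
opening: 0.0247
```

```bash
python3 - <<'E'
from h import *
w=grab("wrist","w12.png");o=ctrl.get_obs();print(o["tool_pos"],o["opening"],o["contact_force"])
E
```

```text
[ 0.54103219 -0.34721804  0.04144049] 0.024833271268383576 [0.15766756 0.32469393 1.75224079]
```

View pics/w12.png

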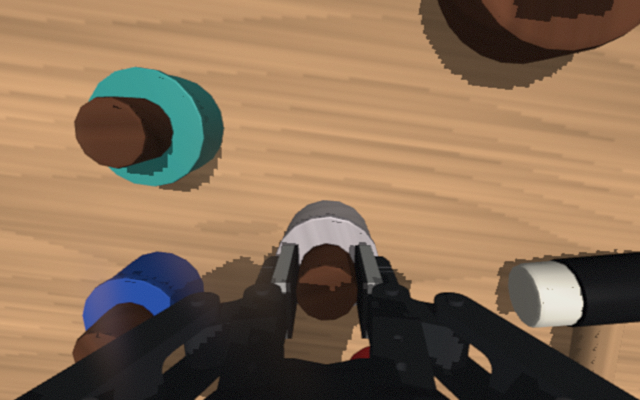

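```bash
python3 - <<'E'
from h import *
w=grab("wrist")
for dx in(-.004,0,.004):
  x=.541+dx;y=-.3472
  print(dx,"bottomback",proj(w,[x+.024,y,0.]),"lidback",proj(w,[x+.025,y,.035]),"knobfront",proj(w,[x-.013,y,.06]))
cv2.imwrite("pics/w12c.png",cv2.resize(w["frame"][180:340,260:400],None,fx=4,fy=3.6))
E
```

```text
-0.004 bottomback (np.float64(330.21951051291427), np.float64(199.87933543795833)) lidback (np.float64(331.46615718439546), np.float64(217.6026226460169)) knobfront (np.float64(319.78863205655995), np.float64(323.0314155425247))
0 bottomback (np.float64(331.2120502654419), np.float64(192.90686553704614)) lidback (np.float64(332.6845663681374), np.float64(209.2239776604226)) knobfront (np.float64(321.04067756949763), np.float64(314.60978987625657))
0.004 bottomback (np.float64(332.2157541758538), np.float64(185.8559687976939)) lidback (np.float64(333.91970230853195), np.float64(200.73030764249648)) knobfront (np.float64(322.3116338114671), np.float64(306.0609650951508))
```

View pics/w12c.png

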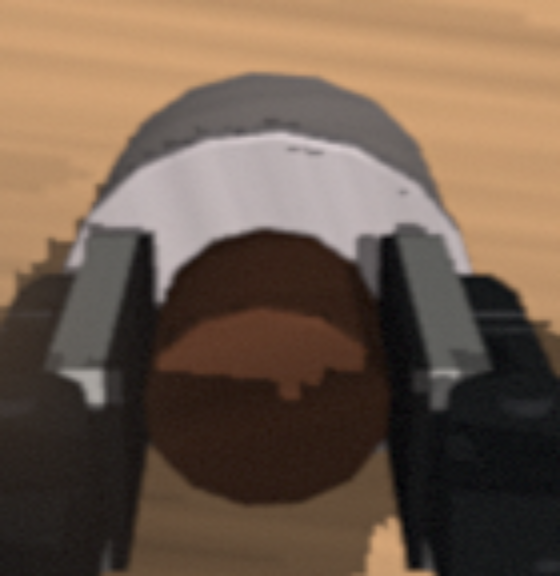

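carry_out:
  series:
    - [0,0,0.3,0,0,0,0]
    - [0,0,0.8,0,0,0,0]
    - [0,0,1,0,0,0,0]
    - [0,0,1,0,0,0,0]
    - [0.05,0.3,0.9,0,0,0,0]
    - [0.08,0.6,0.4,0,0,0,0]
    - [0.1,0.9,0,0,0,0,0]
    - [0.1,0.9,0,0,0,0,0]
    - [0.1,0.9,0,0,0,0,0]
    - [0.1,0.9,0,0,0,0,0]
    - [0.1,0.9,0,0,0,0,0]
    - [0.1,0.9,0,0,0,0,0]

```text
t: 25.45
tool_pos: [0.5581, -0.1873, 0.1493]
tool_rot: [-3.133, -0.212, 0.002]
contact_force: [0.6, 0.6, -1.4]
opening: 0.025
```

carry_out:
  series:
    - [0.1,0.9,0,0,0,0,0]
    - [0.1,0.9,0,0,0,0,0]
    - [0.1,0.9,0,0,0,0,0]
    - [0.1,0.9,0,0,0,0,0]
    - [0.1,0.9,0,0,0,0,0]
    - [0.1,0.6,0,0,0,0,0]
    - [0,0.15,0,0,0,0,0]
    - [0,0,0,0,0,0,0]

```text
t: 26.25
tool_pos: [0.5735, -0.0576, 0.15]
tool_rot: [3.134, 0.213, -0.001]
contact_force: [0.1, 0.7, -1.4]
opening: 0.0247
```

```bash
python3 - <<'E'
from h import *
w=grab("wrist","w13.png");o=ctrl.get_obs();print(o["tool_pos"],o["tool_rot"],o["opening"],o["contact_force"])
E
```

```text
[ 0.57353145 -0.05824829  0.15006438] [ 3.13402575e+00  2.11952518e-01 -7.88296176e-04] 0.02483860289585663 [-1.42404919  0.40882518 -1.28098581]
```

View pics/w13.png

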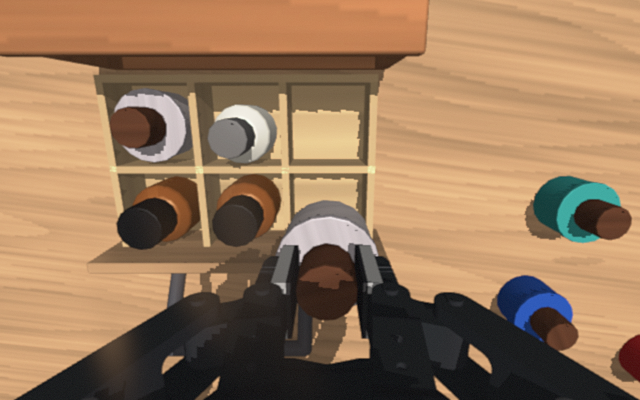

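```bash
python3 - <<'E'
from h import *
w=grab("wrist");o=ctrl.get_obs();print(o["tool_pos"])
P=np.array([onz(w,u,v,.051)[:2] for u,v in((110,169.5),(197,169.5),(287,170),(370,170.5))]);print(P.round(4))
yaw=.1348;e=np.array([np.cos(yaw),np.sin(yaw)]);f=np.array([-e[1],e[0]]);m=P.mean(0)
for n,a,b in(("FL",-1,1),("FM",-1,0),("FR",-1,-1),("RM",1,0)): print(n,(m+e*a*.0305+f*b*.061).round(4))
q=(P[2]+P[3])/2-e*.0305;print("FR local",q)
# front panel top back edge z=.08
print(onz(w,250,240,.08)[:2]-0, onz(w,233,246,.08))
cv2.imwrite("pics/w13c.png",cv2.resize(w["frame"][60:330,80:400],None,fx=2.2,fy=2.2))
E
```

```text
[ 0.5735971  -0.05860815  0.15016916]
[[ 0.5795  0.0966]
 [ 0.5877  0.0356]
 [ 0.5958 -0.0276]
 [ 0.6033 -0.086 ]]
FL [0.5532 0.061 ]
FM [5.614e-01 5.000e-04]
FR [ 0.5696 -0.0599]
RM [0.6218 0.0087]
FR local [ 0.56937078 -0.06090088]
[ 0.55165824 -0.01087057] [ 5.45901054e-01 -1.79096768e-05  8.00000000e-02]
```

View pics/w13c.png

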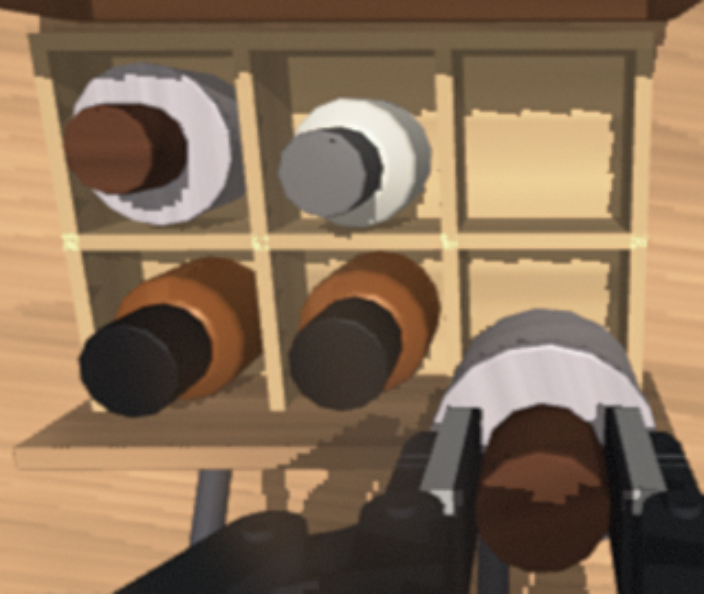

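carry_out:
  series:
    - [-0.02,-0.06,0,0,0,0,0]
    - [0,0,-0.4,0,0,0,0]
    - [0,0,-0.4,0,0,0,0]
    - [0,0,-0.2,0,0,0,0]
    - [0,0,0,0,0,0,0]

```text
t: 26.85
tool_pos: [0.572, -0.0594, 0.1232]
tool_rot: [-3.133, -0.211, 0.005]
contact_force: [0.2, -0.0, -0.8]
opening: 0.0248
```

```bash
python3 - <<'E'
from h import *
w=grab("wrist");o=ctrl.get_obs();print(o["tool_pos"],o["contact_force"])
cv2.imwrite("pics/w14c.png",cv2.resize(w["frame"][100:340,150:470],None,fx=2.4,fy=2.4))
print(proj(w,o["tool_pos"]-np.array([.0037,0,.0415])+np.array([.0236,.0032,0])))
for p in [(.5958,-.0276),(.6033,-.086)]: print(proj(w,[*p,.051]))
E
```

```text
[ 0.57260156 -0.05950424  0.12417473] [ 0.41100662  0.9538218  -1.26761671]
(np.float64(324.91824381271596), np.float64(198.40488182831368))
(np.float64(280.83683133829476), np.float64(174.6506519261535))
(np.float64(373.98146236870195), np.float64(175.2079304045329))
```

View pics/w14c.png

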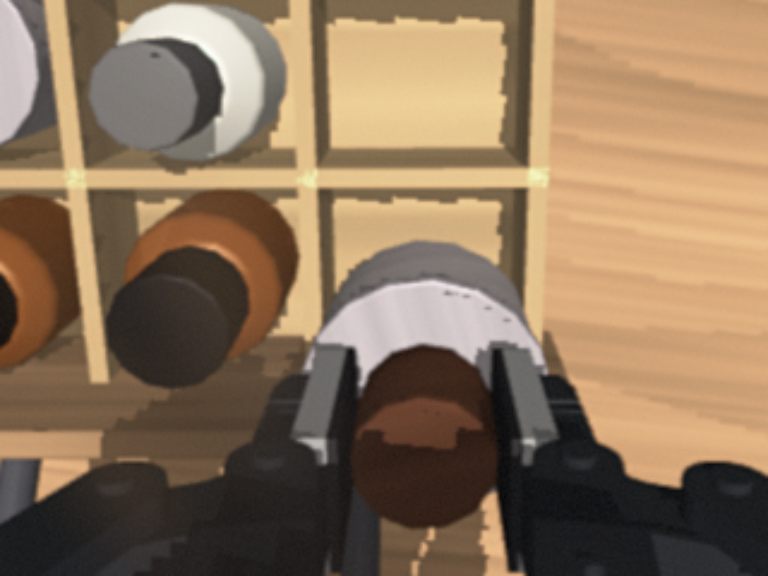

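carry_out:
  series:
    - [0.08,0.05,0,0,0,0,0]
    - [0,0,-0.3,0,0,0,0]
    - [0,0,-0.4,0,0,0,0]
    - [0,0,-0.2,0,0,0,0]
    - [0,0,0,0,0,0,0]

```text
t: 27.4
tool_pos: [0.5741, -0.058, 0.101]
tool_rot: [-3.134, -0.212, 0.005]
contact_force: [-0.4, -0.4, -1.4]
opening: 0.025
```

```bash
python3 - <<'E'
from h import *
w=grab("wrist");o=ctrl.get_obs();print(o["tool_pos"],o["contact_force"])
cv2.imwrite("pics/w15c.png",cv2.resize(w["frame"][100:340,150:470],None,fx=2.4,fy=2.4))
print(proj(w,o["tool_pos"]-np.array([.0037,0,.0415])+np.array([.0236,.0032,0])))
for p in [(.5958,-.0276),(.6033,-.086)]: print(proj(w,[*p,.051]))
E
```

```text
[ 0.57458108 -0.0581315   0.1017528 ] [ 0.44321283  0.18199033 -0.68153254]
(np.float64(324.95698076745464), np.float64(198.4977588896665))
(np.float64(277.9350867351316), np.float64(185.94043210603655))
(np.float64(380.94532366348545), np.float64(186.58082458628638))
```

View pics/w15c.png

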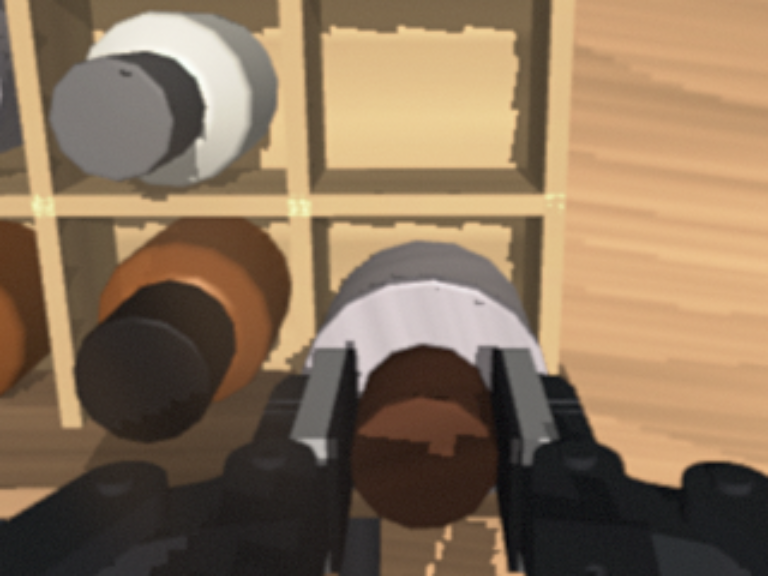

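```bash
python3 - <<'E'
from h import *
w=grab("wrist");o=ctrl.get_obs();e=np.array([np.cos(.1348),np.sin(.1348),0])
a=onz(w,328,201,o["tool_pos"][2]-.0415);b=onz(w,328,189.6,.051);print(a,b,(b-a)@e, o["tool_pos"])
E
```

```text
[ 0.59379252 -0.05690039  0.06090202] [ 0.5978606  -0.05639014  0.051     ] 0.004099749758081192 [ 0.57502578 -0.05823649  0.10240202]
```

carry_out:
  series:
    - [0,0,-0.3,0,0,0,0]
    - [0,0,-0.4,0,0,0,0]
    - [0,0,-0.4,0,0,0,0]
    - [0,0,-0.3,0,0,0,0]
    - [0,0,-0.2,0,0,0,0]
    - [0,0,-0.1,0,0,0,0]
    - [0,0,0,0,0,0,0]

```text
t: 28.2
tool_pos: [0.575, -0.0582, 0.0598]
tool_rot: [-3.134, -0.212, 0.001]
contact_force: [-0.4, 0.3, -0.8]
opening: 0.0248
```

carry_out:
  series:
    - [0,0,-0.08,0,0,0,0]
    - [0,0,-0.06,0,0,0,0]
    - [0,0,0,0,0,0,0]

```text
t: 28.5
tool_pos: [0.5753, -0.0583, 0.0569]
tool_rot: [-3.134, -0.212, -0.0]
contact_force: [0.9, 0.5, -2.7]
opening: 0.0247
```

carry_out:
  series:
    - [0,0,-0.04,0,0,0,0]
    - [0,0,0,0,0,0,0]

```text
t: 28.7
tool_pos: [0.5756, -0.0584, 0.0564]
tool_rot: [3.134, 0.212, 0.001]
contact_force: [-0.7, -0.8, 0.8]
opening: 0.0248
```

carry_out:
  series:
    - [0,0,-0.02,0,0,0,0]
    - [0,0,0,0,0,0,0.36]
    - [0,0,0,0,0,0,0.42]
    - [0,0,0,0,0,0,0.42]
    - [0,0,0,0,0,0,0.42]
    - [0,0,0.4,0,0,0,0.42]
    - [0,0,1,0,0,0,0.42]
    - [0,0,1,0,0,0,0.42]
    - [0,0,1,0,0,0,0.42]
    - [-0.5,0.5,1,0,0,0,0.42]
    - [-0.5,0.5,1,0,0,0,0.42]
    - [-0.5,0.5,0.4,0,0,0,0.42]

```text
t: 29.9
tool_pos: [0.5388, -0.0207, 0.2045]
tool_rot: [3.133, 0.211, 0.009]
contact_force: [0.5, 0.2, 0.1]
opening: 0.036
```

```bash
python3 - <<'E'
from h import *
w=grab("wrist","w16.png");s=grab("scene");o=ctrl.get_obs();print(o["t"],o["tool_pos"],o["contact_force"])
n=net(w,"crate_handle");print(n, [onz(w,a[1],a[2],.098).round(4) for a in n])
cv2.imwrite("pics/s16c.png",cv2.resize(s["frame"][150:290,230:430],None,fx=4,fy=4))
E
```

```text
30.0 [ 0.5383168  -0.0200008   0.20364185] [ 0.46326015  0.34506589 -0.39495612]
[(0.94, 304.192, 270.0)] [array([ 0.4826, -0.0112,  0.098 ])]
```

View pics/w16.png

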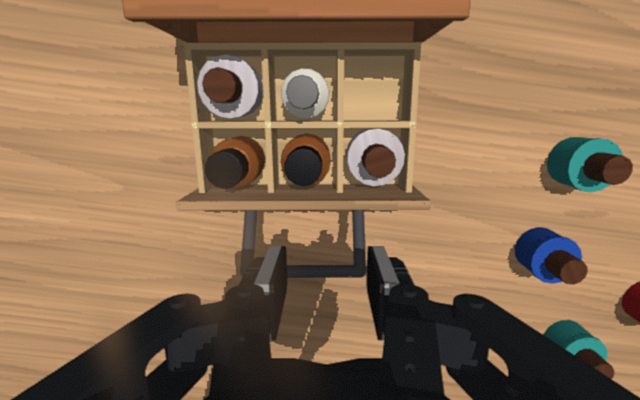

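View pics/s16c.png

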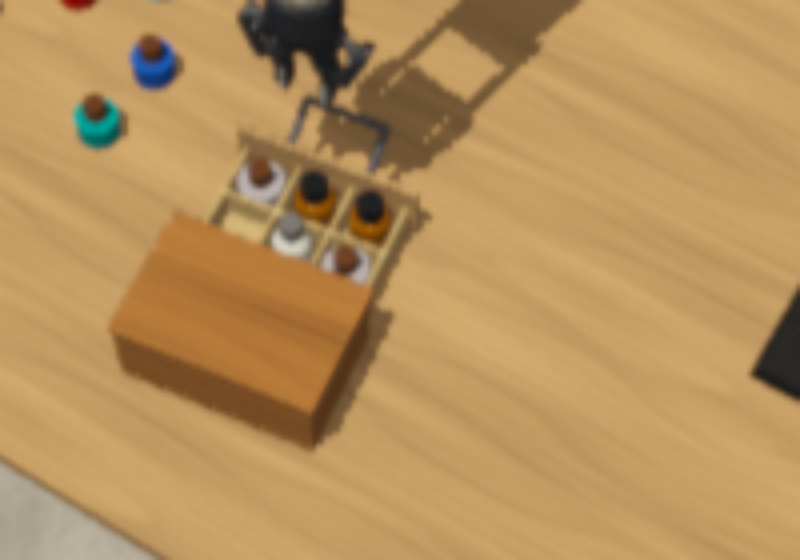

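carry_out:
  series:
    - [-0.58,0.1,0,0,0,1,0.42]
    - [-0.58,0.1,0,0,0,1,0.42]
    - [-0.58,0.1,0,0,0,1,0.42]
    - [-0.58,0.1,0,0,0,1,0.42]
    - [0,0,0,0,0,1,0.42]
    - [0,0,0,0,0,1,0.42]
    - [0,0,0,0,0,1,0.42]
    - [0,0,0,0,0,1,0.42]
    - [0,0,0,0,0,1,0.42]
    - [0,0,0,0,0,1,0.42]
    - [0,0,0,0,0,1,0.42]
    - [0,0,0,0,0,1,0.42]

```text
t: 31.25
tool_pos: [0.4796, -0.0113, 0.1991]
tool_rot: [-2.463, -1.948, 0.002]
contact_force: [0.5, -0.3, 0.0]
opening: 0.0357
```

carry_out:
  series:
    - [0,0,0,0,0,1,0.42]
    - [0,0,0,0,0,1,0.42]
    - [0,0,0,0,0,1,0.42]
    - [0,0,-0.5,0,0,0.7,0.42]
    - [0,0,-0.5,0,0,0,0.42]
    - [0,0,0,0,0,0,0.42]
    - [0,0,0,0,0,0,0.42]

```text
t: 31.95
tool_pos: [0.4793, -0.0109, 0.1743]
tool_rot: [-2.068, -2.363, 0.002]
contact_force: [0.6, 0.3, -0.1]
opening: 0.0356
```

```bash
python3 - <<'E'
from h import *
w=grab("wrist","w17.png");o=ctrl.get_obs();print(o["t"],o["tool_pos"],o["tool_rot"])
n=net(w,"crate_handle");print(n, [onz(w,a[1],a[2],.098).round(4) for a in n])
E
```

```text
32.0 [ 0.47972424 -0.01094845  0.17507294] [-2.06856501e+00 -2.36376714e+00  5.51021025e-04]
[(0.75, 326.976, 210.67999999999998)] [array([ 0.4803, -0.0092,  0.098 ])]
```

View pics/w17.png

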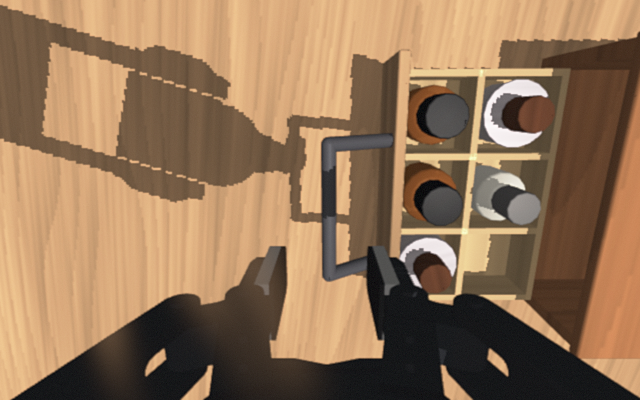

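Handle centred at (327,211) between the fingers. I'll descend and grip it again.

carry_out:
  series:
    - [0.02,0.04,-1,0,0,0,0.42]
    - [0,0,-1,0,0,0,0.42]
    - [0,0,-1,0,0,0,0.42]
    - [0,0,-0.75,0,0,0,0.42]
    - [0,0,0,0,0,0,0.42]
    - [0,0,0,0,0,0,0]
    - [0,0,0,0,0,0,0]
    - [0,0,0,0,0,0,0]
    - [0,0,0,0,0,0,0]
  grip_force: 40

```text
t: 32.95
tool_pos: [0.4814, -0.01, 0.0834]
tool_rot: [2.066, 2.363, 0.002]
contact_force: [-1.9, 0.4, 4.6]
opening: 0.0083
```

carry_out:
  series:
    - [0.08,0.011,0,0,0,0,0]
    - [0.16,0.022,0,0,0,0,0]
    - [0.24,0.032,0,0,0,0,0]
    - [0.3,0.04,0,0,0,0,0]
    - [0.3,0.04,0,0,0,0,0]
    - [0.3,0.04,0,0,0,0,0]
    - [0.3,0.04,0,0,0,0,0]
    - [0.3,0.04,0,0,0,0,0]
    - [0.3,0.04,0,0,0,0,0]
    - [0.3,0.04,0,0,0,0,0]
    - [0.3,0.04,0,0,0,0,0]
    - [0.3,0.04,0,0,0,0,0]

```text
t: 34.15
tool_pos: [0.561, 0.001, 0.0833]
tool_rot: [2.067, 2.364, 0.002]
contact_force: [-1.3, 0.2, 5.8]
opening: 0.0084
```

carry_out:
  series:
    - [0.3,0.04,0,0,0,0,0]
    - [0.3,0.04,0,0,0,0,0]
    - [0.3,0.04,0,0,0,0,0]
    - [0.3,0.04,0,0,0,0,0]
    - [0.25,0.034,0,0,0,0,0]
    - [0.2,0.027,0,0,0,0,0]
    - [0.12,0.016,0,0,0,0,0]
    - [0.08,0.011,0,0,0,0,0]
    - [0.06,0.008,0,0,0,0,0]
    - [0,0,0,0,0,0,0]

```text
t: 35.15
tool_pos: [0.6088, 0.0076, 0.0834]
tool_rot: [2.066, 2.364, 0.004]
contact_force: [0.0, 1.8, 4.5]
opening: 0.0085
```

carry_out:
  series:
    - [0.06,0.008,0,0,0,0,0]
    - [0.06,0.008,0,0,0,0,0]
    - [0,0,0,0,0,0,0]
    - [0,0,0,0,0,0,0]

```text
t: 35.55
tool_pos: [0.6088, 0.0076, 0.0833]
tool_rot: [-2.065, -2.363, 0.006]
contact_force: [-11.2, -0.9, 13.2]
opening: 0.0085
```

carry_out:
  series:
    - [0,0,0,0,0,0,0.4]
    - [0,0,0,0,0,0,0.4]
    - [0,0,0,0,0,0,0.4]
    - [0,0,0.5,0,0,0,0.4]
    - [0,0,1,0,0,0,0.4]
    - [0,0,1,0,0,0,0.4]
    - [0,0,1,0,0,0,0.4]
    - [0,0,1,0,0,0,0.4]
    - [0,0,1,0,0,0,0.4]
    - [-1,0,0.5,0,0,0,0.4]
    - [-1,0,0,0,0,0,0.4]
    - [0,0,0,0,0,0,0.4]

```text
t: 36.75
tool_pos: [0.5592, 0.0077, 0.2331]
tool_rot: [2.067, 2.364, 0.001]
contact_force: [-0.3, 0.3, -0.5]
opening: 0.0347
```

```bash
python3 - <<'E'
from h import *
w=grab("wrist","w18.png");s=grab("scene");d=grab("side");o=ctrl.get_obs();print(o["t"],o["tool_pos"],o["contact_force"])
n=net(w,"crate_handle");print(n, [onz(w,a[1],a[2],.098).round(4) for a in n])
a=cv2.resize(s["frame"][110:290,180:440],None,fx=1.5,fy=1.5);b=cv2.resize(d["frame"][150:330,250:440],None,fx=1.5,fy=1.5)
cv2.imwrite("pics/x18.png",np.hstack([a,b]))
E
```

```text
36.9 [0.56089578 0.00758272 0.23205315] [ 0.05652894 -0.91590257  0.24687064]
[(0.78, 384.19199999999995, 197.4), (0.41, 463.424, 186.60000000000002)] [array([0.6088, 0.0096, 0.098 ]), array([0.6721, 0.0273, 0.098 ])]
```

View pics/w18.png

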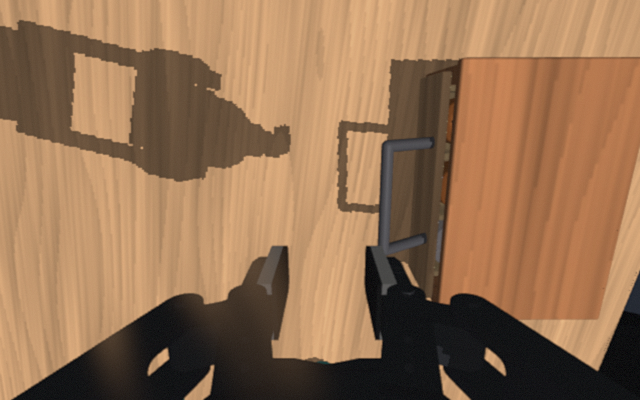

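View pics/x18.png

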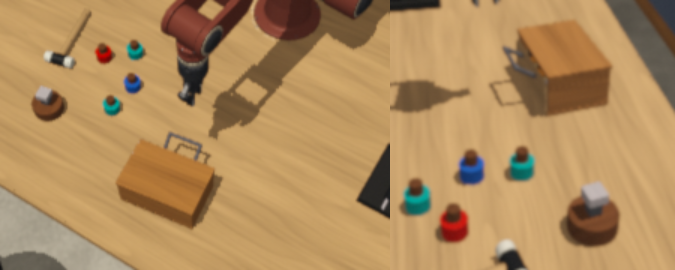

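```bash
python3 -c "
from station import ctrl
print(ctrl.finish_job())"
```

```text
the job is handed in; nothing more can be done
None
```

The job is handed in, at about 37 s on the clock; no verdict was reported. I pulled the crate out to its stop and stood the amber jar in the front left cell, the white bottle in the rear middle and the grey tin in the front right. I then pushed the crate home by its handle.

**Before the push:** the wrist and scene pictures showed all five containers upright, one to a cell, with the rear right cell left empty.

**After the push:**
- **Crate:** the gripper came back to the same x at which it first gripped the closed crate (0.6088 m against 0.6087 m). Pushing 3 mm further only met about 11 N of resistance. The final picture puts the handle at (0.609, 0.010), against about (0.610, 0.010) at the start.
- **Robot:** it is clear of everything, with contact force near zero.
- **Mallet:** I never approached it, and it looked unmoved in the last scene picture. I did not measure its position.
- **Containers:** I could not see them properly inside the closed cabinet, so their final uprightness is inferred from the slow push (about 75 mm/s) and the picture taken just before it.

No check failed. The only disagreement was a 2–4 mm spread in the estimated cell positions between views. I settled that for the tin by comparing it directly with the cell walls in the wrist picture before lowering it.

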